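Sort guitar heel blanks by weight into the stop jigs

TASK

The two dark heel blanks look alike but not in weight. One blank at a time, lift it just clear of the bench and hold it there a moment to feel its weight, then set it upright in a channel - the dark walnut jig if it weighs more than 350 g, the pale maple jig if less - slide it along the channel until you feel the stop's setting screw (or the blank already resting on it) and press it firmly home for a moment before letting go. The stops are only finger-tight, so never ram them with more than 25 N; do not topple a blank, and leave the tape, clamp and chisel where they lie.

Things in the scene. Friction and masses are not known exactly. Their poses are not given: they have to be found in the camera images.
- blank_a: Dark hardwood block 85 mm long (x), 55 wide (y), 90 tall (z), its two 55 x 90 ends waxed red; one of two look-alikes, end-for-end symmetric. It stands on the bench, red ends roughly towards and away from the robot. Origin at the centre of the block. Weighs 175 to 525 g, unknown and independent of the other: both may be heavy or both light.
- blank_b: Dark hardwood block 85 mm long (x), 55 wide (y), 90 tall (z), its two 55 x 90 ends waxed red; one of two look-alikes, end-for-end symmetric. It stands on the bench, red ends roughly towards and away from the robot. Origin at the centre of the block. Weighs 175 to 525 g, unknown and independent of the other: both may be heavy or both light.
- walnut_jig: Dark brown walnut jig for blanks heavier than 350 g, fixed to the bench: board 300 x 94 x 12 mm, two battens whose tops are 32 mm above the bench, channel 60 mm wide, its waxed, slippery floor 12 mm up. Origin under the board's centre at bench height; x along the channel from the open mouth (robot side) to the stop, y across, z up. Takes two blanks end to end. The jigs may change places.
- maple_jig: Pale maple jig for blanks lighter than 350 g, fixed to the bench: board 300 x 94 x 12 mm, two battens whose tops are 32 mm above the bench, channel 60 mm wide, its waxed, slippery floor 12 mm up. Origin under the board's centre at bench height; x along the channel from the open mouth (robot side) to the stop, y across, z up. Takes two blanks end to end. The jigs may change places.
- walnut_stop: Oak stop block in the walnut jig, 45 x 58 x 55 mm, black star knob on top (78 mm above the channel floor). Origin at floor height on the face towards the mouth; x away from the mouth. A brass setting screw (head 24 mm, 32 mm above the floor) meets the blank first, 6 to 16 mm before the face: set anew each time and not measured, so feel for it. Holds 25 N; press with 5 to 10 N.
- maple_stop: Oak stop block in the maple jig, 45 x 58 x 55 mm, black star knob on top (78 mm above the channel floor). Origin at floor height on the face towards the mouth; x away from the mouth. A brass setting screw (head 24 mm, 32 mm above the floor) meets the blank first, 6 to 16 mm before the face: set anew each time and not measured, so feel for it. Holds 25 N; press with 5 to 10 N.
- tape: Roll of violet tape lying flat, 104 mm across, 25 mm high; origin under its centre. Leave alone.
- clamp: Blue bar clamp with a red handle lying on the bench, bar 280 mm along its y, 22 mm high, jaws reaching 65 mm to its -x; origin under the bar's middle. Leave alone.
- chisel: Chisel with a wooden handle lying beside the jigs, beyond a blank, 250 mm along its x, 22 mm high; origin under its middle. Leave alone.
Mind the look-alikes: they are no part of the job. Leave any orange look-alike of the blank_a alone. Leave any blue look-alike of the blank_b alone.

How it is judged (in metres and radians):
On the way, in this order (a step that is already met when the one before it is completed fails the run):
1. one blank is held in the fingers just clear of the bench near where it stood (3 to 40 mm) for 0.3 s (((height (world z) of blank_a above 0.048 m and distance of blank_a from where it was at the start of the episode below 0.04 m and contact force between the fingers and blank_a above 0.5 N) or (height (world z) of blank_b above 0.048 m and distance of blank_b from where it was at the start of the episode below 0.04 m and contact force between the fingers and blank_b above 0.5 N))), for 0.3 s.
2. a blank stands in a channel and is pressed on its stop with 4 N or more for 0.2 s (((y of blank_a in the frame of walnut_stop between -0.007 and 0.007 m and z of blank_a in the frame of walnut_stop between 0.041 and 0.049 m and contact force between blank_a and walnut_stop above 4 N) or (y of blank_a in the frame of maple_stop between -0.007 and 0.007 m and z of blank_a in the frame of maple_stop between 0.041 and 0.049 m and contact force between blank_a and maple_stop above 4 N) or (y of blank_b in the frame of walnut_stop between -0.007 and 0.007 m and z of blank_b in the frame of walnut_stop between 0.041 and 0.049 m and contact force between blank_b and walnut_stop above 4 N) or (y of blank_b in the frame of maple_stop between -0.007 and 0.007 m and z of blank_b in the frame of maple_stop between 0.041 and 0.049 m and contact force between blank_b and maple_stop above 4 N))), for 0.2 s.
3. the other blank is held in the fingers just clear of the bench near where it stood (3 to 40 mm) for 0.3 s (((height (world z) of blank_a above 0.048 m and distance of blank_a from where it was at the start of the episode below 0.04 m and contact force between the fingers and blank_a above 0.5 N and ((y of blank_b in the frame of walnut_stop between -0.007 and 0.007 m and z of blank_b in the frame of walnut_stop between 0.041 and 0.049 m) or (y of blank_b in the frame of maple_stop between -0.007 and 0.007 m and z of blank_b in the frame of maple_stop between 0.041 and 0.049 m))) or (height (world z) of blank_b above 0.048 m and distance of blank_b from where it was at the start of the episode below 0.04 m and contact force between the fingers and blank_b above 0.5 N and ((y of blank_a in the frame of walnut_stop between -0.007 and 0.007 m and z of blank_a in the frame of walnut_stop between 0.041 and 0.049 m) or (y of blank_a in the frame of maple_stop between -0.007 and 0.007 m and z of blank_a in the frame of maple_stop between 0.041 and 0.049 m))))), for 0.3 s.
4. both blanks stand in channels and the second is pressed home (4 N or more on its stop, directly or through the first blank) for 0.2 s (((y of blank_a in the frame of walnut_stop between -0.007 and 0.007 m and z of blank_a in the frame of walnut_stop between 0.041 and 0.049 m) or (y of blank_a in the frame of maple_stop between -0.007 and 0.007 m and z of blank_a in the frame of maple_stop between 0.041 and 0.049 m)) and ((y of blank_b in the frame of walnut_stop between -0.007 and 0.007 m and z of blank_b in the frame of walnut_stop between 0.041 and 0.049 m) or (y of blank_b in the frame of maple_stop between -0.007 and 0.007 m and z of blank_b in the frame of maple_stop between 0.041 and 0.049 m)) and ((y of blank_a in the frame of walnut_stop between -0.007 and 0.007 m and z of blank_a in the frame of walnut_stop between 0.041 and 0.049 m and contact force between blank_a and walnut_stop above 4 N) or (y of blank_a in the frame of maple_stop between -0.007 and 0.007 m and z of blank_a in the frame of maple_stop between 0.041 and 0.049 m and contact force between blank_a and maple_stop above 4 N) or (y of blank_b in the frame of walnut_stop between -0.007 and 0.007 m and z of blank_b in the frame of walnut_stop between 0.041 and 0.049 m and contact force between blank_b and walnut_stop above 4 N) or (y of blank_b in the frame of maple_stop between -0.007 and 0.007 m and z of blank_b in the frame of maple_stop between 0.041 and 0.049 m and contact force between blank_b and maple_stop above 4 N))), for 0.2 s.
At the end, for the whole second after the job is handed in: Both blanks stand upright (4 degrees) at rest in a channel, end held where the stop's screw is (3 to 19 mm before the stop block) or within 3 mm of the other blank held there; over 350 g in the walnut jig, under in the maple jig (within 30 g either will do) (((y of blank_a in the frame of walnut_stop between -0.007 and 0.007 m and z of blank_a in the frame of walnut_stop between 0.041 and 0.049 m and angle between blank_a's own z axis and vertical below 0.07 rad and (x of blank_a in the frame of walnut_stop between -0.0615 and -0.0455 m or (x of blank_b in the frame of walnut_stop between -0.0615 and -0.0455 m and y of blank_b in the frame of walnut_stop between -0.007 and 0.007 m and z of blank_b in the frame of walnut_stop between 0.041 and 0.049 m and x of blank_a in the frame of walnut_stop between -0.1495 and -0.1275 m and horizontal distance between blank_a and blank_b below 0.0885 m)) and contact force between blank_a and walnut_jig above 3.1335 N) or (y of blank_a in the frame of maple_stop between -0.007 and 0.007 m and z of blank_a in the frame of maple_stop between 0.041 and 0.049 m and angle between blank_a's own z axis and vertical below 0.07 rad and (x of blank_a in the frame of maple_stop between -0.0615 and -0.0455 m or (x of blank_b in the frame of maple_stop between -0.0615 and -0.0455 m and y of blank_b in the frame of maple_stop between -0.007 and 0.007 m and z of blank_b in the frame of maple_stop between 0.041 and 0.049 m and x of blank_a in the frame of maple_stop between -0.1495 and -0.1275 m and horizontal distance between blank_a and blank_b below 0.0885 m)) and contact force between blank_a and maple_jig below 3.7335 N)) and linear speed of each of blank_a, blank_b below 0.01 m/s and ((y of blank_b in the frame of walnut_stop between -0.007 and 0.007 m and z of blank_b in the frame of walnut_stop between 0.041 and 0.049 m and angle between blank_b's own z axis and vertical below 0.07 rad and (x of blank_b in the frame of walnut_stop between -0.0615 and -0.0455 m or (x of blank_a in the frame of walnut_stop between -0.0615 and -0.0455 m and y of blank_a in the frame of walnut_stop between -0.007 and 0.007 m and z of blank_a in the frame of walnut_stop between 0.041 and 0.049 m and x of blank_b in the frame of walnut_stop between -0.1495 and -0.1275 m and horizontal distance between blank_b and blank_a below 0.0885 m)) and contact force between blank_b and walnut_jig above 3.1335 N) or (y of blank_b in the frame of maple_stop between -0.007 and 0.007 m and z of blank_b in the frame of maple_stop between 0.041 and 0.049 m and angle between blank_b's own z axis and vertical below 0.07 rad and (x of blank_b in the frame of maple_stop between -0.0615 and -0.0455 m or (x of blank_a in the frame of maple_stop between -0.0615 and -0.0455 m and y of blank_a in the frame of maple_stop between -0.007 and 0.007 m and z of blank_a in the frame of maple_stop between 0.041 and 0.049 m and x of blank_b in the frame of maple_stop between -0.1495 and -0.1275 m and horizontal distance between blank_b and blank_a below 0.0885 m)) and contact force between blank_b and maple_jig below 3.7335 N))); the robot touches nothing.
It fails at once if a blank is rammed on a stop with more than 25 N (contact force between any of blank_a, blank_b and walnut_stop above 25 N or contact force between any of blank_a, blank_b and maple_stop above 25 N).
It fails at once if a blank is tipped more than 25 degrees (angle between any of blank_a, blank_b's own z axis and vertical above 0.44 rad).
It fails at once if the tape, clamp or chisel is moved more than 20 mm (distance of any of tape, clamp, chisel from where it was at the start of the episode above 0.02 m).
It also fails if it takes over 72 s, if anything falls off the work surface, if the arm or the gripper's body presses on something with over 40 N, if the wrist force passes 120 N, or if a joint passes its speed limit or range.

ROBOT

A 6-joint arm with a two-finger parallel gripper is mounted at the origin on the work surface. World frame = base frame: x ahead of the robot, y to its left, z up, the work surface at z = 0. Lengths are in m, angles in degrees, forces in N, time in s.
With the tool pointing down it reaches from about 0.375 to 0.9 m from the base axis. Payload 3.1 kg.
Tool frame: the origin (TCP) lies at the very end of the fingers, on their centre line; the grasp point (between the pads) lies 19 mm behind it (grip_point_offset is the distance from the TCP to the grasp point, in m); y points along the fingers, x is the direction in which the jaws open and shut, and the axes are right-handed (so a half turn about y gives the same grasp; the last joint's range is limited). The gripper opens to 87 mm and grips with 3 to 60 N. Pads are 19 mm wide; open, the fingers measure 117 mm over their backs; the gripper's body (75 mm by 190 mm) begins 51 mm behind the grasp point.
Start: joints at [66.95, 30.224, 82.088, -0, 67.689, -10.227], TCP at [0.139, 0.609, 0.223] pointing down, gripper open.
Joint ranges: [-176.69, 176.69], [-43.24, 126.21], [12.49, 139.97], [-82, 262], [0, 151.66], [-163.58, 163.58]. Speed limits (degrees/s): [159.86, 159.86, 180, 180, 180, 180].

INTERFACE

Orientations are given as a 3x3 rotation matrix whose columns are the frame's x, y, z axes.
In Python, from rig import * gives the robot as it stands.
- The arm moves only by the tool send_rows, never from a script. Its argument "moves" is text: rows parted by semicolons, each of 5 numbers parted by spaces: the finger opening in mm, from 0 to 87, then the shift along the tool's x, y, z in mm, then the turn about the tool's y in degrees. In form: fingers dx dy dz yaw; .... A call has 1 to 20 rows; each row shifts and turns the commanded pose from where the row before left it, along the tool's axes as they then stand; what a row does not reach is not made up. A row lasts 1/12 s, in which the tool goes at most 41.7 mm and 7.16 degrees, less where a joint would pass 70% of its speed; a pose out of reach is approached as far as the arm can. A call is refused whole if a number of a shift passes 41.7 or a number of a turn 7.16, either way. A call with a gripper value outside its range is refused whole. The fingers move at their own pace and stop on an object; the grip force is fixed at half the most. Time passes only in rows, so rows that do not move let the fingers close. It gives the time, the measured TCP pose, the force and the opening at its end, in the units of the state.
- read_state(): the state, without advancing time (a new reading comes with each control period).
- capture(name): name is "side" or "top"; returns a dict with "image" (420x560x3 uint8, blue, green, red), "z_map" (420x560 float32, m along the optical axis (not along the pixel's ray), 0 where there is no reading), "mtx" (3x3 intrinsics, pixels), "origin" and "rotation" of the camera in the world. Camera axes: x right, y up, looking along -z (the intrinsics and any distortion apply to the point x, -y, -z); pixel columns grow to the right and rows downward; lengths in m; the calibration is good to about 2 mm. A picture is of the moment at which its call begins.
- hand_in(): hands the job in, once; it reports no verdict.
Trained networks look in a picture, given as the dict that the camera call returned (one of the last four; its "shot" number tells which), for a name from the list of things; names that differ only in an ending like _2 or _b are one class to them, and where a whole thing is asked for, a point or a joint stands for the part that bears it (a point fixed in the world has none). Each returns a list of dicts, best first, with "p" (0 to 1); they miss things now and then, are a little off and sometimes report something else, mostly with a low value. They report only what shows in the picture. A call takes as long as a camera call. They do not tell look-alikes from the thing itself.
- search_frame(picture, name): "bbox" ([left, top, right, bottom] in pixels, round what is visible of it).
- masks_of(picture, name): "region" (420x560 bool, what is visible of it) and "bbox" ([left, top, right, bottom] in pixels, round what is visible of it).
- mark_of(picture, name): "pixel" ([row, column] in pixels: a listed point, or the origin of a listed thing).
The state is a dict: "time_s": time; "joint_positions": joint angles; "qvel": joint speeds; "tau": joint torques, N m; "position": TCP position; "tcp_rot": TCP orientation; "force": force on the tool from outside, world axes, zero at the start; "moment": the same for the moment, N m; "opening": opening from 0.0 (shut) to 1.0 (fully open).
Only numpy, scipy, OpenCV 4.12 (cv2) and the standard library are available. Lean on these libraries where they do the work, as an engineer would, in place of code of your own. Each camera call takes 0.05 s, during which the arm holds its last target. There are 200 camera calls.

## Working session

There is one attempt and no reset: what is moved stays moved. The work goes in short steps, Python scripts to look and compute and a tool call to move; the robot and the scene stay as the last step left them, time stands still between calls to the robot, and variables do not carry over. Pictures are saved under pics/ and viewed, about 8 in all and at most 12, crops included, and the job is handed in when it is done.

Besides the shell and the picture viewer there is one more tool, called after "Call:" as name(argument=value, ...) on one line, values as JSON. send_rows: Moves the arm, as the interface text tells. Its arguments: {"type":"object","properties":{"moves":{"type":"string"}},"required":["moves"]}

```bash
mkdir -p pics
cat > h.py <<'E'
from rig import *
import numpy as np, cv2
def pts(c):
    z=c["z_map"]; K=c["mtx"]; v,u=np.mgrid[0:z.shape[0],0:z.shape[1]]
    P=np.stack([(u-K[0,2])/K[0,0]*z, -(v-K[1,2])/K[1,1]*z, -z],-1)
    return P@np.array(c["rotation"]).T+np.array(c["origin"])
E
python3 - <<'E'
from h import *
s=read_state(); print({k:np.round(v,3).tolist() for k,v in s.items()})
ims=[]
for n in ("top","side"):
    c=capture(n); ims.append(c["image"]); W=pts(c); cv2.imwrite(f"pics/{n}0.png",c["image"])
    np.savez(f"{n}0.npz",W=W,im=c["image"],z=c["z_map"])
    print(n,c["origin"],[k for k in c])
    for o in ("blank_a","walnut_jig","maple_jig","walnut_stop","maple_stop","tape","clamp","chisel"):
        for m in masks_of(c,o)[:4]:
            r=m["region"]&(c["z_map"]>0); p=W[r]
            if len(p)==0: continue
            print(o,round(m["p"],2),np.round(m["bbox"]).tolist(),"med",np.round(np.median(p,0),3).tolist(),"lo",np.round(np.percentile(p,2,0),3).tolist(),"hi",np.round(np.percentile(p,98,0),3).tolist())
E
```

```text
{'time_s': 0.0, 'joint_positions': [66.95, 30.28, 82.158, -0.0, 67.688, -10.226], 'qvel': [0.019, -0.033, 0.015, -0.032, -0.106, 0.061], 'tau': [-0.0, -44.004, -17.659, 0.063, 0.058, -0.0], 'position': [0.138, 0.609, 0.222], 'tcp_rot': [[0.222, -0.001, -0.975], [0.975, -0.002, 0.222], [-0.002, -1.0, 0.0]], 'force': [0.114, -0.35, -0.493], 'moment': [0.009, 0.033, 0.004], 'opening': 1.001}
top [0.34690344 0.00917496 1.29552027] ['image', 'z_map', 'mtx', 'origin', 'rotation', 'shot']
blank_a 0.98 [375.0, 282.0, 423.0, 320.0] med [0.294, -0.261, 0.088] lo [0.259, -0.31, 0.015] hi [0.329, -0.221, 0.093]
blank_a 0.78 [390.0, 222.0, 426.0, 264.0] med [0.431, -0.288, 0.088] lo [0.388, -0.327, 0.006] hi [0.475, -0.261, 0.093]
blank_a 0.63 [153.0, 284.0, 202.0, 318.0] med [0.309, 0.263, 0.089] lo [0.269, 0.223, 0.019] hi [0.346, 0.308, 0.094]
blank_a 0.6 [135.0, 230.0, 175.0, 269.0] med [0.433, 0.321, 0.089] lo [0.39, 0.292, 0.003] hi [0.477, 0.36, 0.094]
walnut_jig 0.7 [305.0, 135.0, 349.0, 253.0] med [0.547, -0.102, 0.014] lo [0.421, -0.153, 0.002] hi [0.702, -0.054, 0.036]
walnut_jig 0.15 
[... 1646 characters left out ...]
224.0, 161.0, 308.0, 230.0] med [0.544, 0.115, 0.015] lo [0.424, 0.061, 0.002] hi [0.703, 0.166, 0.035]
walnut_stop 0.65 [336.0, 192.0, 358.0, 220.0] med [0.671, -0.12, 0.065] lo [0.648, -0.143, 0.017] hi [0.702, -0.086, 0.091]
maple_stop 0.98 [280.0, 150.0, 307.0, 173.0] med [0.689, 0.119, 0.061] lo [0.666, 0.098, 0.015] hi [0.723, 0.154, 0.091]
tape 0.57 [241.0, 133.0, 269.0, 153.0] med [0.701, 0.312, 0.02] lo [0.651, 0.264, -0.002] hi [0.753, 0.363, 0.029]
clamp 0.94 [371.0, 233.0, 472.0, 305.0] med [0.681, -0.411, 0.016] lo [0.628, -0.517, 0.003] hi [0.706, -0.254, 0.026]
chisel 0.82 [200.0, 129.0, 244.0, 154.0] med [0.614, 0.394, 0.015] lo [0.533, 0.386, -0.001] hi [0.702, 0.424, 0.024]
```

```bash
cat >> h.py <<'E'
def rect(P):
    (c,s,a)=cv2.minAreaRect((P[:,:2]*1000).astype(np.float32)); return np.round(c,1).tolist(),np.round(s,1).tolist(),round(a,1)
E
python3 - <<'E'
from h import *
d=np.load("top0.npz"); im=d["im"]; W=d["W"]
s=np.load("side0.npz")
a=cv2.resize(im[110:330,110:500],(780,440),interpolation=cv2.INTER_CUBIC); cv2.imwrite("pics/topz.png",a)
cv2.imwrite("pics/sidez.png",cv2.resize(s["im"][120:360,140:480],(793,560),interpolation=cv2.INTER_CUBIC))
def comp(lo,hi,W,mn):
    m=((W[...,2]>lo)&(W[...,2]<hi)&(W[...,0]>.2)).astype(np.uint8)
    n,l,st,_=cv2.connectedComponentsWithStats(m)
    for i in range(1,n):
        if st[i,4]>mn: print(st[i,:5].tolist(),rect(W[l==i]),np.round(W[l==i].mean(0),4).tolist())
for nm,w in (("top",W),("side",s["W"])):
    print(nm,"tops");comp(.082,.1,w,60); print("battens");comp(.026,.042,w,60)
    print("boards");comp(.006,.02,w,150)
    print("stoptop");comp(.058,.073,w,15)
E
```

```text
top tops
[226, 130, 14, 13, 117] ([704.2, 131.4], [32.4, 30.6], 59.2) [0.7056, 0.1311, 0.0889]
[324, 135, 14, 14, 117] ([686.4, -110.5], [32.6, 30.7], 49.7) [0.6872, -0.1112, 0.0884]
[396, 224, 30, 39, 816] ([432.7, -295.9], [56.4, 86.0], 74.8) [0.4322, -0.2953, 0.0887]
[135, 228, 33, 41, 843] ([435.5, 328.9], [86.9, 55.9], 19.6) [0.4348, 0.328, 0.0899]
[154, 283, 43, 38, 875] ([307.3, 269.7], [86.0, 55.3], 57.6) [0.3073, 0.2689, 0.0897]
[382, 285, 41, 35, 848] ([292.2, -267.5], [86.4, 55.0], 65.5) [0.2922, -0.2671, 0.0889]
battens
[458, 56, 53, 43, 817] ([871.5, -533.2], [140.5, 47.1], 52.1) [0.8692, -0.5318, 0.0373]
[246, 135, 18, 115, 752] ([577.8, 82.0], [299.2, 18.2], 5.3) [0.5749, 0.0816, 0.0314]
[308, 137, 11, 116, 758] ([568.6, -65.6], [18.3, 299.2], 86.2) [0.5671, -0.0654, 0.0312]
[217, 138, 17, 115, 770] ([572.8, 147.5], [298.5, 41.0], 4.6) [0.5691, 0.1578, 0.0317]
[331, 138, 16, 116, 739] ([564.5, -132.1], [40.1, 299.7], 87.8) [0.5587, -0.1415, 0.0313]
boards
[477, 83, 40, 30, 259] ([835.6, -568.3], [101.5, 54.5], 35.7) [0.8162, -0.5703, 0.0158]
[384, 140, 101, 30, 996] ([
[... 3556 characters left out ...]
 0.0142]
stoptop
[291, 0, 13, 7, 38] ([1536.8, 876.5], [17.4, 81.2], 3.6) [1.536, 0.8734, 0.065]
[305, 4, 255, 117, 949] ([1538.4, 208.0], [1249.9, 26.2], 89.9) [1.5369, 0.1176, 0.0656]
[283, 150, 22, 17, 158] ([702.2, 129.1], [48.1, 60.8], 4.7) [0.6958, 0.1228, 0.0662]
[176, 161, 29, 20, 110] ([428.7, 304.9], [46.8, 99.2], 76.8) [0.4217, 0.3061, 0.0652]
[336, 191, 25, 20, 194] ([681.8, -113.8], [58.5, 47.3], 87.1) [0.6761, -0.1185, 0.0665]
[160, 206, 20, 8, 71] ([285.0, 231.4], [16.0, 56.3], 69.9) [0.2845, 0.2319, 0.0656]
[324, 290, 40, 19, 110] ([414.2, -313.7], [45.6, 99.1], 42.1) [0.41, -0.3097, 0.0655]
[282, 312, 34, 30, 86] ([267.5, -277.5], [44.2, 94.1], 10.7) [0.2689, -0.288, 0.0651]
```

View pics/topz.png

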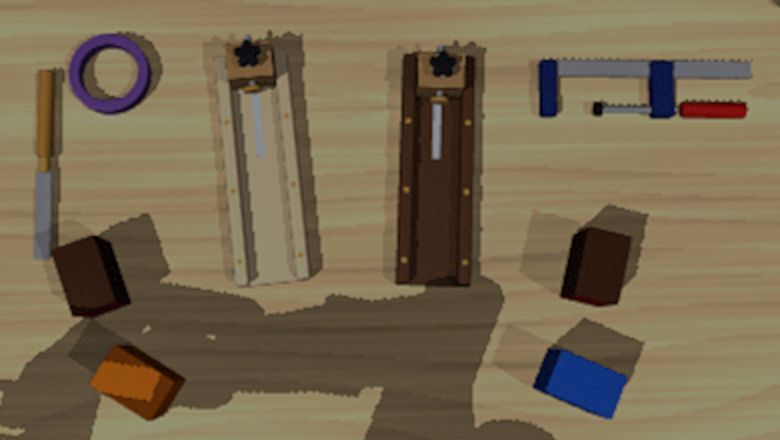

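View pics/sidez.png

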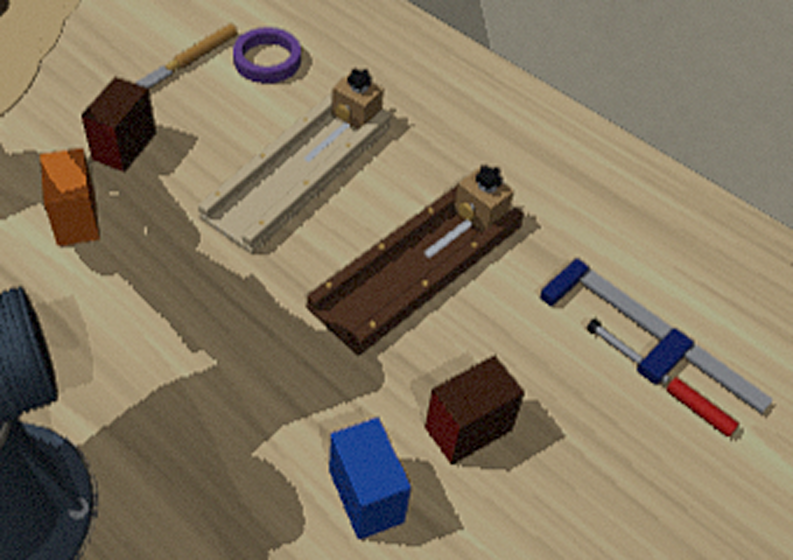

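Candidates in topz.png: dark blocks at (92,275) and (597,265), orange at (138,382), blue at (580,382). The two dark ones with red ends fit the description; orange and blue are the look-alikes to leave. The crop also shows the maple jig on the left, the walnut jig on the right, and the screws at (252,88) and (437,98).

First I go above the left dark blank.

Call:
send_rows(moves="87 0 0 0 -5.5;87 0 0 0 -5.5;87 0 0 0 -5.5;87 0 0 0 -5.5;87 0 0 0 -5.5;87 0 0 0 -5.3;87 -26 0 -13 0;87 -26 0 -13 0;87 -26 0 -13 0;87 -26 0 -13 0;87 -26 0 -13 0;87 -26 0 -13 0;87 -26 0 -13 0;87 -26 0 -13 0;87 -26 0 -13 0;87 -26 0 -13 0;87 -26 0 -13 0;87 -26 0 -13 0;87 -26 0 -13 0;87 -28 0 -13 0")

```text
time_s: 2.57
position: [0.4357, 0.3267, 0.2227]
tcp_rot: [[-0.342, 0.0, -0.94], [0.94, 0.0, -0.342], [0.0, -1.0, -0.0]]
force: [0.5, 0.4, -0.2]
opening: 0.993
```

```bash
cat >> h.py <<'E'
def goto(x,y,z=None,yaw=None):
    """tool-frame mm from now to target; yaw = world angle of tool x; shift given in the FINAL (turned) axes"""
    s=read_state(); p=np.array(s["position"]); R=np.array(s["tcp_rot"])
    a=np.degrees(np.arctan2(R[1,0],R[0,0])); y0=a if yaw is None else yaw
    t=np.radians(y0); xt=np.array([np.cos(t),np.sin(t)]); zt=np.array([-np.sin(t),np.cos(t)])
    d=(np.array([x,y])-p[:2])*1000
    print("pos",np.round(p,4),"yaw",round(a,2),"turn",round(-(y0-a),2),"dx %.1f dz %.1f dy %s"%(d@xt,d@zt,None if z is None else round((p[2]-z)*1000,1)),
      "F",np.round(s["force"],2),"M",np.round(s["moment"],2),"open",round(s["opening"]*87,1),"t",round(s["time_s"],2))
E
python3 - <<'E'
from h import *
goto(.434,.327,.05,110)
for n,c0,yaw,L in (("maple",(.5743,.1203),5.2,107),("walnut",(.5660,-.1040),-3.7,97)):
  t=np.radians(yaw);u=np.array([np.cos(t),np.sin(t)]);v=np.array([-np.sin(t),np.cos(t)])
  for k in ("top","side"):
    W=np.load(k+"0.npz")["W"].reshape(-1,3); q=(W[:,:2]-c0)*1000; a=q@u; b=q@v
    m=(abs(b)<14)&(a>60)&(a<120)&(W[:,2]>.036)&(W[:,2]<.075)
    print(n,k,np.round(np.c_[a,b,W[:,2]*1000][m][np.argsort(a[m])][:14]).astype(int).tolist())
E
```

```text
pos [0.4357 0.3267 0.2227] yaw 109.99 turn -0.01 dx 0.8 dz 1.5 dy 172.7 F [ 0.55  0.44 -0.16] M [ 0.06  0.04 -0.  ] open 86.4 t 2.57
maple top [[93, 4, 49], [93, 6, 48], [93, -9, 51], [93, -8, 41], [94, -7, 51], [94, 0, 54], [94, -12, 48], [94, 9, 46], [94, -4, 51], [94, 5, 54], [94, -6, 39], [94, -3, 40], [95, -1, 40], [95, -2, 48]]
maple side [[90, -12, 51], [90, -3, 59], [91, 1, 52], [91, -3, 54], [92, -7, 42], [92, -2, 39], [92, -11, 40], [93, 6, 43], [93, 3, 54], [93, -10, 44], [93, 2, 45], [93, 2, 40], [93, 7, 47], [93, 7, 51]]
walnut top [[82, -3, 40], [82, 4, 38], [82, 6, 58], [83, 2, 37], [83, -3, 48], [83, -6, 38], [83, -2, 58], [83, 7, 44], [83, 0, 45], [83, 2, 44], [83, -8, 46], [84, -5, 45], [84, 1, 54], [84, 8, 52]]
walnut side [[79, 3, 44], [80, 4, 47], [81, 3, 56], [81, -6, 50], [81, -1, 55], [82, 2, 47], [82, -13, 51], [82, -14, 47], [82, -10, 44], [82, -2, 45], [82, -11, 39], [82, -7, 40], [83, -3, 37], [83, -6, 44]]
```

Call:
send_rows(moves="87 0 25 0 0;87 0 25 0 0;87 0 25 0 0;87 0 25 0 0;87 0 25 0 0;87 0 20 0 0;87 0 15 0 0;87 0 12.7 0 0;87 0 0 0 0;87 0 0 0 0")

```text
time_s: 3.4
position: [0.4346, 0.3275, 0.0494]
tcp_rot: [[-0.342, -0.001, -0.94], [0.94, -0.001, -0.342], [-0.0, -1.0, 0.001]]
force: [1.1, 0.5, -0.3]
opening: 1.004
```

Call:
send_rows(moves="50 0 0 0 0;50 0 0 0 0;50 0 0 0 0;50 0 0 0 0;50 0 0 0 0;50 0 0 0 0;50 0 0 0 0;50 0 0 0 0")

```text
time_s: 4.07
position: [0.4351, 0.3275, 0.0503]
tcp_rot: [[-0.342, 0.001, -0.94], [0.94, -0.0, -0.342], [-0.0, -1.0, -0.001]]
force: [-0.1, -1.4, 3.8]
opening: 0.635
```

Call:
send_rows(moves="50 0 -3 0 0;50 0 -4 0 0;50 0 -5 0 0;50 0 0 0 0;50 0 0 0 0;50 0 0 0 0;50 0 0 0 0;50 0 0 0 0;50 0 0 0 0")

```text
time_s: 4.82
position: [0.4346, 0.3276, 0.0617]
tcp_rot: [[-0.342, -0.0, -0.94], [0.94, -0.0, -0.342], [-0.0, -1.0, 0.0]]
force: [0.2, 0.6, -4.2]
opening: 0.632
```

Run:
```python
from h import *
F=[]
for i in range(6):
    c=capture("top" if i<3 else "side"); s=read_state(); F.append(s["force"])
    if i in(2,3):
        W=pts(c); cv2.imwrite(f"pics/g{i}.png",c["image"])
print(np.round(F,2).tolist()); goto(.434,.327,.05,110)
```

```text
[[0.06, 0.23, -4.31], [-0.19, -0.64, -4.01], [0.53, 0.27, -4.82], [0.03, -0.08, -3.21], [-0.46, 0.36, -4.65], [0.04, 0.17, -4.4]]
pos [0.4348 0.3276 0.0618] yaw 109.98 turn -0.02 dx -0.3 dz 0.9 dy 11.8 F [ 0.04  0.17 -4.4 ] M [0.02 0.07 0.01] open 54.8 t 5.12
```

Run:
```python
from h import *
F=[]
for i in range(12):
    c=capture("top" if i<6 else "side"); s=read_state(); F.append(s["force"][2])
    if i in (0,6):
        W=pts(c); m=np.zeros(W.shape[:2],bool)
        im=c["image"].astype(int)
        near=(np.hypot(W[...,0]-.434,W[...,1]-.327)<.08)
        dark=(im.sum(-1)<170)
        m=near&(abs(W[...,2]-.102)<.006)
        print(c["image"].shape,m.sum(),rect(W[m]) if m.sum()>5 else None, W[m].mean(0))
        n="top" if i<6 else "side"
        v,u=np.where(near); v0,u0=int(np.median(v)),int(np.median(u))
        cr=c["image"][v0-50:v0+50,u0-50:u0+50]; cv2.imwrite(f"pics/c_{n}.png",cv2.resize(cr,(400,400)))
a=cv2.imread("pics/c_top.png");b=cv2.imread("pics/c_side.png");cv2.imwrite("pics/c.png",np.hstack([a,b]))
print(np.round(F,2),np.mean(F),np.std(F))
```

```text
(420, 560, 3) 90 ([404.7, 307.7], [15.0, 33.2], 18.6) [0.40410012 0.30839872 0.10151493]
(420, 560, 3) 231 ([417.6, 324.5], [77.7, 69.4], 78.2) [0.41397165 0.32293583 0.10150493]
[-3.79 -3.95 -3.4  -3.97 -3.98 -4.63 -4.96 -3.78 -4.48 -4.32 -4.07 -4.63] -4.1609057134484795 0.4268119785941139
```

View pics/c.png

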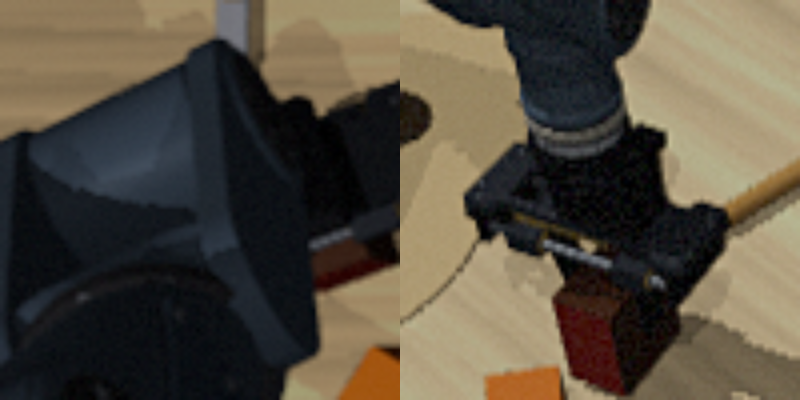

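Call:
send_rows(moves="50 0 -20 0 0;50 0 -20 0 5.9;50 0 -20 0 5.9;50 0 -20 0 5.9;50 -15 0 -6 6;50 -26 0 -11 0;50 -26 0 -11 0;50 -26 0 -11 0;50 -26 0 -11 0;50 -26 0 -11 0;50 -26 0 -11 0;50 -26 0 -11 0;50 -26 0 -11 0;50 -26 0 -11 0;50 -26 0 -11 0;50 -26 0 -11 0;50 -26 0 -11 0;50 -26 0 -11 0;50 -26 0 -11 0;50 -26 0 -10 0")

```text
time_s: 7.38
position: [0.5798, -0.0883, 0.1417]
tcp_rot: [[0.065, -0.0, -0.998], [0.998, 0.0, 0.065], [0.0, -1.0, 0.0]]
force: [0.7, 0.6, -3.6]
opening: 0.63
```

```bash
cat > red.py <<'E'
from h import *
import sys
def look(jig):
    goto(*([.5797,-.1064,.09,86.3] if jig=="walnut" else [.58,.12,.09,95.2]))
    s=read_state(); p=np.array(s["position"])*1000; R=np.array(s["tcp_rot"])
    c=capture("side"); W=pts(c)*1000; im=c["image"].astype(int)
    v=R[:2,0]; u=-R[:2,2]; q=W[...,:2]-p[:2]; a=q@u; b=q@v
    m=(im[...,2]>1.8*im[...,1])&(im[...,2]>1.8*im[...,0])&(abs(a+42)<12)&(abs(b)<40)&(abs(W[...,2]-p[2])<70)
    print("red face: lat 2/98%",np.percentile(b[m],[2,98]).round(1),"axial med",np.median(a[m]).round(1),"z",np.percentile(W[...,2][m],[2,98]).round(1),m.sum(),"rel tool")
    cv2.imwrite("pics/now.png",c["image"]); return c
if __name__=="__main__": look(sys.argv[1])
E
python3 red.py walnut
```

```text
pos [ 0.5798 -0.0883  0.1417] yaw 86.27 turn -0.03 dx -18.1 dz -1.1 dy 51.7 F [ 0.73  0.56 -3.62] M [-0.    0.    0.01] open 54.8 t 7.38
red face: lat 2/98% [-27.4  25.2] axial med -43.4 z [ 94.8 183.2] 327 rel tool
```

Call:
send_rows(moves="50 -9 0 -1 0;50 -9 0 0 0;50 0 20 0 0;50 0 20 0 0;50 0 12 0 0;50 0 0 0 0;50 0 0 0 0")

```text
time_s: 8.02
position: [0.5786, -0.1042, 0.0892]
tcp_rot: [[0.064, -0.002, -0.998], [0.998, 0.001, 0.064], [0.001, -1.0, 0.002]]
force: [0.5, 0.3, -3.0]
opening: 0.631
```

Run:
```python
from h import *
from red import look
c=look("walnut"); W=pts(c)*1000
# batten lateral positions in side view near blank's mouth side, relative to tool
s=read_state(); p=np.array(s["position"])*1000; R=np.array(s["tcp_rot"]); v=R[:2,0]; u=-R[:2,2]
q=W[...,:2]-p[:2]; a=q@u; b=q@v
m=(abs(W[...,2]-32)<4)&(a>-130)&(a<-50)&(abs(b)<60)
for lo in (-130,-110,-90,-70): 
    k=m&(a>lo)&(a<lo+20)
    for sgn in (1,-1):
        x=b[k&(b*sgn>20)]
        print(lo,sgn,len(x),np.percentile(x,[5,50,95]).round(1) if len(x)>4 else x)
cv2.imwrite("pics/z1.png",cv2.resize(c["image"][150:300,230:400],(680,600),interpolation=cv2.INTER_CUBIC))
```

```text
pos [ 0.5786 -0.1042  0.0892] yaw 86.32 turn 0.02 dx -2.1 dz -1.2 dy -0.8 F [ 0.54  0.27 -2.98] M [0.04 0.05 0.01] open 54.9 t 8.02
red face: lat 2/98% [-27.8  25. ] axial med -43.2 z [ 41.1 130.1] 326 rel tool
-130 1 32 [26.4 33.5 42.1]
-130 -1 36 [-49.3 -42.1 -34.5]
-110 1 34 [27.2 34.9 41.9]
-110 -1 36 [-50.2 -42.6 -34.8]
-90 1 30 [26.7 33.9 42.4]
-90 -1 34 [-49.  -42.7 -34.5]
-70 1 32 [27.  33.7 42.6]
-70 -1 32 [-49.3 -41.6 -35.1]
```

View pics/z1.png

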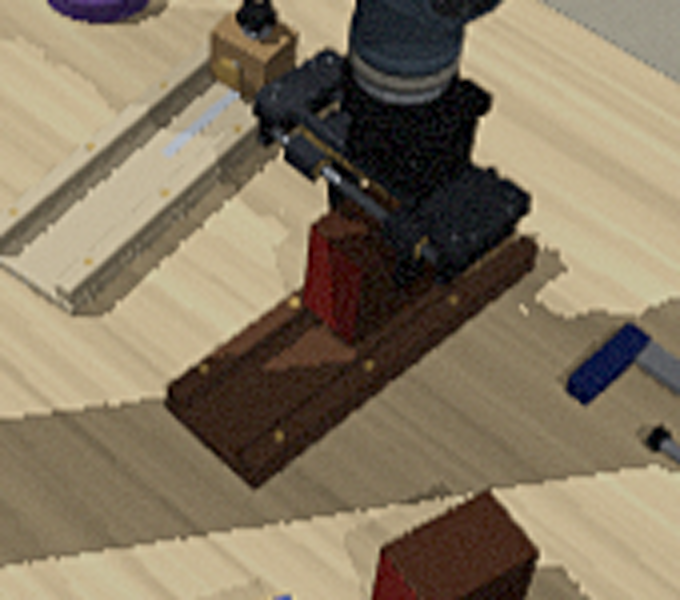

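The blank hangs over the walnut channel about 2.6 mm too far left. I shift it and lower it in.

Call:
send_rows(moves="50 -2.6 0 0 0;50 0 0 0 0;50 0 6 0 0;50 0 6 0 0;50 0 6 0 0;50 0 3 0 0;50 0 0 0 0;50 0 0 0 0")

```text
time_s: 8.73
position: [0.5791, -0.1075, 0.0683]
tcp_rot: [[0.065, -0.001, -0.998], [0.998, 0.0, 0.065], [0.0, -1.0, 0.001]]
force: [0.6, 0.8, -3.6]
opening: 0.629
```

Call:
send_rows(moves="50 0 2 0 0;50 0 1 0 0;50 0 0 0 0;50 0 0 0 0")

```text
time_s: 9.07
position: [0.5794, -0.1076, 0.0659]
tcp_rot: [[0.065, 0.0, -0.998], [0.998, -0.0, 0.065], [-0.0, -1.0, -0.0]]
force: [0.2, -0.3, -4.3]
opening: 0.632
```

```bash
python3 red.py walnut
python3 - <<'E'
from h import *
F=[]
for i in range(5):
    capture("side"); F.append(read_state()["force"])
print(np.mean(F,0).round(2))
E
```

```text
pos [ 0.5794 -0.1076  0.0659] yaw 86.28 turn -0.02 dx 1.2 dz -0.2 dy -24.1 F [ 0.25 -0.31 -4.3 ] M [ 0.03  0.02 -0.02] open 55.0 t 9.07
red face: lat 2/98% [-27.5  27. ] axial med -43.2 z [ 15.4 107.3] 316 rel tool
[-0.09 -0.03 -4.07]
```

Call:
send_rows(moves="50 0 1 0 0;50 0 1 0 0;50 0 1 0 0;50 0 0.5 0 0;50 0 0 0 0;50 0 0 0 0")

```text
time_s: 9.87
position: [0.5793, -0.1076, 0.0623]
tcp_rot: [[0.065, -0.0, -0.998], [0.998, -0.0, 0.065], [-0.0, -1.0, 0.0]]
force: [-0.1, -0.3, -3.1]
opening: 0.631
```

Call:
send_rows(moves="50 0 0.5 0 0;50 0 0 0 0;50 0 0 0 0")

```text
time_s: 10.12
position: [0.5793, -0.1076, 0.0623]
tcp_rot: [[0.065, 0.0, -0.998], [0.998, -0.0, 0.065], [-0.0, -1.0, -0.0]]
force: [-0.9, 0.1, 0.7]
opening: 0.631
```

Call:
send_rows(moves="50 0 0 -2 0;50 0 0 -3 0;50 0 0 -3 0;50 0 0 -3 0;50 0 0 -3 0;50 0 0 -2 0;50 0 0 -1 0;50 0 0 0 0;50 0 0 0 0")

```text
time_s: 10.87
position: [0.597, -0.1088, 0.0622]
tcp_rot: [[0.065, 0.001, -0.998], [0.998, -0.0, 0.065], [-0.0, -1.0, -0.001]]
force: [-2.9, 0.2, 5.0]
opening: 0.63
```

Call:
send_rows(moves="50 0 0 -0.7 0;50 0 0 -0.7 0;50 0 0 -0.6 0;50 0 0 0 0;50 0 0 0 0")

```text
time_s: 11.28
position: [0.5987, -0.1089, 0.0623]
tcp_rot: [[0.065, 0.0, -0.998], [0.998, -0.0, 0.065], [-0.0, -1.0, -0.0]]
force: [-3.1, -0.4, 6.2]
opening: 0.627
```

Call:
send_rows(moves="50 0 0 -0.5 0;50 0 0 -0.5 0;50 0 0 0 0;50 0 0 0 0")

```text
time_s: 11.62
position: [0.5996, -0.109, 0.0623]
tcp_rot: [[0.065, 0.0, -0.998], [0.998, -0.0, 0.065], [-0.0, -1.0, -0.0]]
force: [-3.9, -0.1, 5.5]
opening: 0.626
```

Call:
send_rows(moves="50 0 0 -0.5 0;50 0 0 -0.5 0;50 0 0 0 0;50 0 0 0 0")

```text
time_s: 11.95
position: [0.6006, -0.109, 0.0623]
tcp_rot: [[0.065, 0.0, -0.998], [0.998, -0.0, 0.065], [-0.0, -1.0, -0.0]]
force: [-2.1, 0.8, 5.4]
opening: 0.631
```

Call:
send_rows(moves="50 0 -0.5 0 0;50 0 0 0 0;50 0 0 -0.5 0;50 0 0 -0.5 0;50 0 0 0 0;50 0 0 0 0")

```text
time_s: 12.45
position: [0.6015, -0.109, 0.0623]
tcp_rot: [[0.065, 0.0, -0.998], [0.998, -0.0, 0.065], [-0.0, -1.0, -0.0]]
force: [-1.2, -0.0, 2.0]
opening: 0.626
```

Call:
send_rows(moves="50 0 0 -0.5 0;50 0 0 -0.5 0;50 0 0 0 0;50 0 0 0 0")

```text
time_s: 12.78
position: [0.6024, -0.1091, 0.0623]
tcp_rot: [[0.065, 0.0, -0.998], [0.998, 0.0, 0.065], [0.0, -1.0, -0.0]]
force: [-2.3, -0.4, 1.8]
opening: 0.632
```

Call:
send_rows(moves="50 0 0 -0.5 0;50 0 0 -0.5 0;50 0 0 0 0;50 0 0 0 0")

```text
time_s: 13.12
position: [0.6034, -0.1092, 0.0623]
tcp_rot: [[0.065, 0.0, -0.998], [0.998, -0.0, 0.065], [-0.0, -1.0, -0.0]]
force: [-1.7, 0.8, 1.6]
opening: 0.629
```

Call:
send_rows(moves="50 0 0 -0.5 0;50 0 0 -0.5 0;50 0 0 0 0;50 0 0 0 0")

```text
time_s: 13.45
position: [0.6045, -0.1092, 0.0623]
tcp_rot: [[0.065, 0.0, -0.998], [0.998, -0.0, 0.065], [-0.0, -1.0, -0.0]]
force: [-1.0, -0.4, 0.5]
opening: 0.631
```

Call:
send_rows(moves="50 0 0 -0.5 0;50 0 0 -0.5 0;50 0 0 0 0;50 0 0 0 0")

```text
time_s: 13.78
position: [0.6054, -0.1093, 0.0623]
tcp_rot: [[0.065, 0.0, -0.998], [0.998, -0.0, 0.065], [-0.0, -1.0, -0.0]]
force: [-1.3, 0.5, -0.5]
opening: 0.63
```

Call:
send_rows(moves="50 0 0 -0.5 0;50 0 0 -0.5 0;50 0 0 0 0;50 0 0 0 0")

```text
time_s: 14.12
position: [0.6062, -0.1093, 0.0623]
tcp_rot: [[0.065, -0.0, -0.998], [0.998, 0.0, 0.065], [0.0, -1.0, 0.0]]
force: [-1.5, -0.0, 0.5]
opening: 0.628
```

Call:
send_rows(moves="50 0 0 -0.5 0;50 0 0 0 0;50 0 0 0 0")

```text
time_s: 14.37
position: [0.6062, -0.1093, 0.0623]
tcp_rot: [[0.065, -0.001, -0.998], [0.998, 0.0, 0.065], [0.0, -1.0, 0.001]]
force: [-4.3, -0.2, 1.1]
opening: 0.631
```

Contact at x≈0.606. Pressing to roughly 7–8 N.

Call:
send_rows(moves="50 0 0 -0.5 0;50 0 0 0 0;50 0 0 0 0")

```text
time_s: 14.62
position: [0.6062, -0.1093, 0.0623]
tcp_rot: [[0.065, -0.002, -0.998], [0.998, 0.0, 0.065], [0.0, -1.0, 0.002]]
force: [-4.8, -0.5, 3.5]
opening: 0.635
```

Call:
send_rows(moves="50 0 0 -0.3 0;50 0 0 0 0;50 0 0 0 0;50 0 0 0 0")

```text
time_s: 14.95
position: [0.6063, -0.1093, 0.0624]
tcp_rot: [[0.065, -0.003, -0.998], [0.998, 0.0, 0.065], [0.0, -1.0, 0.003]]
force: [-5.1, -0.6, 3.5]
opening: 0.626
```

Call:
send_rows(moves="50 0 0 -0.4 0;50 0 0 0 0;50 0 0 -0.4 0;50 0 0 0 0;50 0 0 0 0")

```text
time_s: 15.37
position: [0.6063, -0.1093, 0.0624]
tcp_rot: [[0.064, -0.004, -0.998], [0.998, 0.0, 0.064], [0.0, -1.0, 0.004]]
force: [-6.2, -1.0, 4.5]
opening: 0.628
```

Call:
send_rows(moves="50 0 0 -0.4 0;50 0 0 0 0;50 0 0 0 0;50 0 0 0 0")

```text
time_s: 15.7
position: [0.6063, -0.1093, 0.0624]
tcp_rot: [[0.064, -0.005, -0.998], [0.998, 0.001, 0.064], [0.0, -1.0, 0.005]]
force: [-8.3, -0.3, 5.1]
opening: 0.632
```

Call:
send_rows(moves="50 0 0 0 0;50 0 0 0 0;50 0 0 0 0;50 0 0 0 0;50 0 0 1 0;50 0 0 0.4 0;50 0 0 0 0")

```text
time_s: 16.28
position: [0.6063, -0.1093, 0.0623]
tcp_rot: [[0.065, -0.002, -0.998], [0.998, 0.0, 0.065], [0.0, -1.0, 0.002]]
force: [-5.8, -1.5, 3.1]
opening: 0.629
```

Call:
send_rows(moves="87 0 0 0 0;87 0 0 0 0;87 0 0 0 0;87 0 0 0 0;87 0 0 0 0;87 0 0 0 0;87 0 -10 0 0;87 0 -25 0 0;87 0 -25 0 0;87 0 -25 0 0;87 0 -25 0 0;87 0 -25 0 0;87 0 -20 0 0")

```text
time_s: 17.37
position: [0.608, -0.1095, 0.2204]
tcp_rot: [[0.065, 0.003, -0.998], [0.998, -0.001, 0.065], [-0.001, -1.0, -0.003]]
force: [-0.3, -0.7, -0.3]
opening: 0.998
```

Run:
```python
from h import *
goto(.4317,-.2975,.05,75)
F=[]
for i in range(6):
    c=capture("side" if i<5 else "top"); F.append(read_state()["force"])
    if i in (0,5):
        W=pts(c)
        m=((abs(W[...,2]-.09)<.006)&(np.hypot(W[...,0]-.43,W[...,1]+.297)<.08))
        if m.sum()>50: print("blank2",rect(W[m]))
        m=((abs(W[...,2]-.102)<.006)&(np.hypot(W[...,0]-.606,W[...,1]+.108)<.06))
        if m.sum()>50: print("blank1",rect(W[m]),m.sum())
        cv2.imwrite(f"pics/r{i}.png",c["image"])
print("baseline",np.mean(F,0).round(2))
```

```text
pos [ 0.608  -0.1095  0.2204] yaw 86.28 turn 11.28 dx -227.2 dz 121.6 dy 170.4 F [-0.26 -0.71 -0.33] M [0.02 0.   0.02] open 86.8 t 17.37
blank2 ([430.4, -298.4], [57.2, 86.5], 73.9)
blank1 ([605.0, -109.7], [56.2, 88.7], 86.7) 469
blank2 ([432.6, -296.3], [56.3, 85.8], 74.6)
baseline [-0.07  0.12  0.25]
```

Call:
send_rows(moves="87 0 0 0 5.6;87 0 0 0 5.7;87 -22.7 0 12.1 0;87 -22.7 0 12.1 0;87 -22.7 0 12.2 0;87 -22.7 0 12.2 0;87 -22.7 0 12.2 0;87 -22.7 0 12.2 0;87 -22.7 0 12.1 0;87 -22.7 0 12.2 0;87 -22.7 0 12.1 0;87 -22.7 0 12.1 0;87 0 20 0 0;87 0 20 0 0;87 0 0 0 0")

```text
time_s: 18.92
position: [0.4282, -0.2952, 0.1732]
tcp_rot: [[0.261, -0.007, -0.965], [0.965, 0.007, 0.261], [0.005, -1.0, 0.009]]
force: [0.1, 0.4, -0.2]
opening: 0.998
```

```bash
python3 -c "
from h import *
goto(.4317,-.2975,.05,75)"
```

```text
pos [ 0.4282 -0.2952  0.1732] yaw 74.88 turn -0.12 dx -1.4 dz -4.0 dy 123.2 F [ 0.06  0.39 -0.2 ] M [-0.02  0.02  0.03] open 86.9 t 18.92
```

Call:
send_rows(moves="87 -1 20 -2.5 0;87 0 25 0 0;87 0 25 0 0;87 0 20 0 0;87 0 20 0 0;87 0 13 0 0;87 0 0 0 0;87 0 0 0 0;87 0 0 0 0")

```text
time_s: 19.67
position: [0.4338, -0.299, 0.0549]
tcp_rot: [[0.259, 0.0, -0.966], [0.966, -0.001, 0.259], [-0.0, -1.0, -0.001]]
force: [1.5, 0.3, 0.0]
opening: 1.003
```

Call:
send_rows(moves="50 0 0 0 0;50 0 0 0 0;50 0 0 0 0;50 0 0 0 0;50 0 0 0 0;50 0 0 0 0;50 0 0 0 0;50 0 0 0 0")

```text
time_s: 20.33
position: [0.4334, -0.2988, 0.0546]
tcp_rot: [[0.259, 0.0, -0.966], [0.966, -0.0, 0.259], [-0.0, -1.0, -0.0]]
force: [-0.3, 0.4, 2.2]
opening: 0.624
```

Call:
send_rows(moves="50 0 -3 0 0;50 0 -4 0 0;50 0 -5 0 0;50 0 0 0 0;50 0 0 0 0;50 0 0 0 0;50 0 0 0 0;50 0 0 0 0;50 0 0 0 0")

```text
time_s: 21.08
position: [0.4333, -0.2987, 0.0662]
tcp_rot: [[0.259, -0.0, -0.966], [0.966, 0.0, 0.259], [0.0, -1.0, 0.0]]
force: [0.2, 0.8, -2.1]
opening: 0.625
```

Run:
```python
from h import *
F=[]
for i in range(14):
    capture("side"); F.append(read_state()["force"][2])
print(np.round(F,2),np.mean(F)); goto(.58,.12,.05,95)
```

```text
[-1.78 -1.79 -2.64 -2.02 -2.15 -2.07 -2.72 -1.91 -1.99 -1.95 -2.29 -1.87
 -2.86 -1.8 ] -2.1318625485358083
pos [ 0.4334 -0.2988  0.0664] yaw 74.98 turn -20.02 dx 404.4 dz -182.6 dy 16.4 F [ 0.3   0.11 -1.8 ] M [-0.03 -0.02 -0.03] open 54.4 t 21.78
```

Call:
send_rows(moves="50 0 -25 0 0;50 0 -35 0 -5;50 0 -35 0 -5;50 0 -25 0 -5;50 0 0 0 -5.2;50 27 0 -14 0;50 27 0 -14 0;50 27 0 -14 0;50 27 0 -14 0;50 27 0 -14 0;50 27 0 -14 0;50 27 0 -14 0;50 27 0 -14 0;50 27 0 -14 0;50 27 0 -14 0;50 27 0 -14 0;50 27 0 -14 0;50 27 0 -14 0;50 27 0 -14 0;50 12 0 -6 0")

```text
time_s: 23.45
position: [0.6002, 0.1114, 0.1862]
tcp_rot: [[-0.093, 0.001, -0.996], [0.996, 0.002, -0.093], [0.001, -1.0, -0.001]]
force: [0.6, -0.0, -1.9]
opening: 0.63
```

```bash
python3 -c "
from h import *
goto(.6031,.1216,.095,95.2)"
```

```text
pos [0.6002 0.1114 0.1862] yaw 95.31 turn 0.11 dx 9.9 dz -3.8 dy 91.2 F [ 0.62 -0.03 -1.88] M [0.02 0.02 0.03] open 54.9 t 23.45
```

Call:
send_rows(moves="50 10 0 0 0;50 0 0 0 0;50 0 25 0 0;50 0 25 0 0;50 0 25 0 0;50 0 15 0 0;50 0 0 0 0;50 0 0 0 0;50 0 0 0 0")

```text
time_s: 24.2
position: [0.5991, 0.1168, 0.0974]
tcp_rot: [[-0.089, 0.001, -0.996], [0.996, -0.0, -0.089], [-0.0, -1.0, -0.001]]
force: [-0.8, 0.8, -2.5]
opening: 0.627
```

Run:
```python
from h import *
from red import look
goto(.6031,.1216,.095,95.2)
c=look("maple"); W=pts(c)*1000
s=read_state(); p=np.array(s["position"])*1000; R=np.array(s["tcp_rot"]); v=R[:2,0]; u=-R[:2,2]
q=W[...,:2]-p[:2]; a=q@u; b=q@v
m=(abs(W[...,2]-32)<4)&(a>-150)&(a<-50)&(abs(b)<60)
for lo in (-150,-130,-110,-90,-70): 
    k=m&(a>lo)&(a<lo+20)
    for sgn in (1,-1):
        x=b[k&(b*sgn>20)]
        print(lo,sgn,len(x),np.percentile(x,[5,50,95]).round(1) if len(x)>4 else x)
cv2.imwrite("pics/z2.png",cv2.resize(c["image"][110:260,200:370],(680,600),interpolation=cv2.INTER_CUBIC))
```

```text
pos [0.5991 0.1168 0.0974] yaw 95.12 turn -0.08 dx 4.4 dz -4.5 dy 2.4 F [-0.81  0.76 -2.53] M [0.02 0.01 0.  ] open 54.6 t 24.2
pos [0.5991 0.1168 0.0974] yaw 95.12 turn -0.08 dx 4.9 dz 18.7 dy 7.4 F [-0.81  0.76 -2.53] M [0.02 0.01 0.  ] open 54.6 t 24.2
red face: lat 2/98% [-27.8  24.7] axial med -44.3 z [ 46.2 134.4] 297 rel tool
-150 1 29 [33.  40.2 48.7]
-150 -1 27 [-43.6 -36.5 -27.5]
-130 1 26 [33.7 40.  48.3]
-130 -1 28 [-43.  -37.5 -28.6]
-110 1 27 [32.4 38.8 47.2]
-110 -1 28 [-42.4 -36.7 -28. ]
-90 1 24 [33.2 40.7 48.9]
-90 -1 25 [-44.5 -36.9 -29.8]
-70 1 27 [32.5 39.4 47.2]
-70 -1 28 [-43.8 -36.8 -29.4]
```

View pics/z2.png

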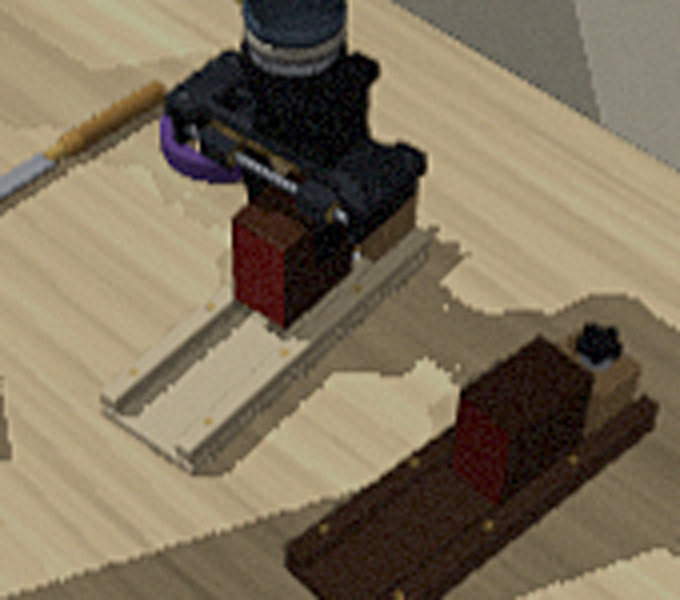

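Blank 1 stands home in walnut. Blank 2 needs about +3.7 mm across before I lower it into the maple channel.

Call:
send_rows(moves="50 3.7 0 0 0;50 0 0 0 0;50 0 0 0 0;50 0 6 0 0;50 0 6 0 0;50 0 6 0 0;50 0 6 0 0;50 0 0 0 0;50 0 0 0 0")

```text
time_s: 25.0
position: [0.5975, 0.1215, 0.0714]
tcp_rot: [[-0.09, -0.002, -0.996], [0.996, -0.0, -0.09], [0.0, -1.0, 0.002]]
force: [-0.2, 0.0, -1.4]
opening: 0.633
```

Run:
```python
from red import *
look("maple")
F=[]
for i in range(5):
    capture("side"); F.append(read_state()["force"])
print(np.mean(F,0).round(2)); goto(.6031,.1216,.0666,95.2)
```

```text
pos [0.5975 0.1215 0.0714] yaw 95.18 turn -0.02 dx 0.1 dz 17.6 dy -18.6 F [-0.19  0.03 -1.37] M [-0.03  0.06  0.04] open 55.0 t 25.0
red face: lat 2/98% [-28.1  24.7] axial med -44.6 z [ 20.8 107.3] 287 rel tool
[-0.03  0.05 -2.31]
pos [0.5984 0.1215 0.0727] yaw 95.18 turn -0.02 dx -0.3 dz -4.7 dy 6.1 F [-0.53 -0.19 -2.98] M [ 0.04 -0.02 -0.01] open 54.7 t 25.3
```

Call:
send_rows(moves="50 0 1.5 0 0;50 0 1.5 0 0;50 0 1.5 0 0;50 0 1 0 0;50 0 0 0 0;50 0 0 0 0;50 0 0 0 0")

```text
time_s: 25.88
position: [0.5981, 0.1215, 0.0668]
tcp_rot: [[-0.09, -0.0, -0.996], [0.996, -0.0, -0.09], [-0.0, -1.0, 0.0]]
force: [0.2, -0.5, -2.2]
opening: 0.63
```

Call:
send_rows(moves="50 0 0.5 0 0;50 0 0 0 0;50 0 0 0 0;50 0 0 0 0")

```text
time_s: 26.22
position: [0.5982, 0.1215, 0.0666]
tcp_rot: [[-0.09, 0.0, -0.996], [0.996, -0.0, -0.09], [-0.0, -1.0, -0.0]]
force: [-0.5, 0.3, 0.2]
opening: 0.63
```

Call:
send_rows(moves="50 0 0 -2 0;50 0 0 -3 0;50 0 0 -3 0;50 0 0 -3 0;50 0 0 -3 0;50 0 0 -3 0;50 0 0 -1 0;50 0 0 0 0;50 0 0 0 0")

```text
time_s: 26.97
position: [0.6168, 0.1231, 0.0666]
tcp_rot: [[-0.09, 0.002, -0.996], [0.996, 0.0, -0.09], [-0.0, -1.0, -0.002]]
force: [0.5, 0.5, 2.7]
opening: 0.628
```

Call:
send_rows(moves="50 0 0 -0.5 0;50 0 0 -0.5 0;50 0 0 -0.5 0;50 0 0 -0.5 0;50 0 0 0 0;50 0 0 0 0")

```text
time_s: 27.47
position: [0.6175, 0.1232, 0.0666]
tcp_rot: [[-0.09, -0.001, -0.996], [0.996, -0.0, -0.09], [-0.0, -1.0, 0.001]]
force: [-2.2, -0.8, 5.9]
opening: 0.628
```

Call:
send_rows(moves="50 0 0 -0.5 0;50 0 0 -0.5 0;50 0 0 -0.5 0;50 0 0 0 0;50 0 0 0 0")

```text
time_s: 27.88
position: [0.619, 0.1234, 0.0666]
tcp_rot: [[-0.09, -0.001, -0.996], [0.996, -0.0, -0.09], [0.0, -1.0, 0.001]]
force: [-3.6, 0.3, 4.8]
opening: 0.629
```

Call:
send_rows(moves="50 0 0 -0.5 0;50 0 0 -0.5 0;50 0 0 0 0;50 0 0 0 0")

```text
time_s: 28.22
position: [0.6199, 0.1235, 0.0666]
tcp_rot: [[-0.09, -0.001, -0.996], [0.996, -0.0, -0.09], [0.0, -1.0, 0.001]]
force: [-2.2, 0.4, 5.5]
opening: 0.63
```

Floor load is a little high, so I ease up 0.5 mm and keep creeping.

Call:
send_rows(moves="50 0 -0.5 0 0;50 0 0 0 0;50 0 0 -0.5 0;50 0 0 -0.5 0;50 0 0 0 0;50 0 0 0 0")

```text
time_s: 28.72
position: [0.6215, 0.1237, 0.0666]
tcp_rot: [[-0.09, -0.0, -0.996], [0.996, 0.0, -0.09], [0.0, -1.0, 0.0]]
force: [-1.2, -0.1, 0.8]
opening: 0.624
```

Call:
send_rows(moves="50 0 0 -0.5 0;50 0 0 -0.5 0;50 0 0 0 0;50 0 0 0 0")

```text
time_s: 29.05
position: [0.6227, 0.1237, 0.0666]
tcp_rot: [[-0.09, 0.0, -0.996], [0.996, 0.0, -0.09], [0.0, -1.0, -0.0]]
force: [0.1, 0.1, -1.1]
opening: 0.632
```

Call:
send_rows(moves="50 0 0 -0.5 0;50 0 0 -0.5 0;50 0 0 0 0;50 0 0 0 0")

```text
time_s: 29.38
position: [0.6236, 0.1238, 0.0666]
tcp_rot: [[-0.09, 0.0, -0.996], [0.996, 0.0, -0.09], [0.0, -1.0, -0.0]]
force: [-0.4, 0.4, -1.9]
opening: 0.627
```

Call:
send_rows(moves="50 0 0 -0.5 0;50 0 0 -0.5 0;50 0 0 0 0;50 0 0 0 0")

```text
time_s: 29.72
position: [0.6245, 0.1239, 0.0668]
tcp_rot: [[-0.09, -0.0, -0.996], [0.996, 0.0, -0.09], [0.0, -1.0, 0.0]]
force: [1.0, 0.3, -1.1]
opening: 0.633
```

Call:
send_rows(moves="50 0 0.3 -0.5 0;50 0 0 -0.5 0;50 0 0 0 0;50 0 0 0 0")

```text
time_s: 30.05
position: [0.6257, 0.124, 0.0666]
tcp_rot: [[-0.09, 0.0, -0.996], [0.996, -0.0, -0.09], [-0.0, -1.0, -0.0]]
force: [0.3, 0.2, -1.5]
opening: 0.634
```

Call:
send_rows(moves="50 0 0 -0.5 0;50 0 0 -0.5 0;50 0 0 0 0;50 0 0 0 0")

```text
time_s: 30.38
position: [0.6266, 0.1241, 0.0666]
tcp_rot: [[-0.09, 0.0, -0.996], [0.996, 0.0, -0.09], [-0.0, -1.0, -0.0]]
force: [-0.2, 0.4, -0.6]
opening: 0.627
```

Call:
send_rows(moves="50 0 0 -0.5 0;50 0 0 -0.5 0;50 0 0 0 0;50 0 0 0 0")

```text
time_s: 30.72
position: [0.6267, 0.1241, 0.0666]
tcp_rot: [[-0.09, -0.002, -0.996], [0.996, -0.0, -0.09], [-0.0, -1.0, 0.002]]
force: [-3.3, -0.3, 1.6]
opening: 0.63
```

Contact at x≈0.6267. Pressing.

Call:
send_rows(moves="50 0 0 -0.5 0;50 0 0 0 0;50 0 0 -0.5 0;50 0 0 0 0;50 0 0 0 0")

```text
time_s: 31.13
position: [0.6268, 0.1241, 0.0666]
tcp_rot: [[-0.09, -0.004, -0.996], [0.996, -0.0, -0.09], [-0.0, -1.0, 0.004]]
force: [-5.9, -1.4, 5.3]
opening: 0.635
```

Call:
send_rows(moves="50 0 0 -0.5 0;50 0 0 0 0;50 0 0 0 0;50 0 0 0 0")

```text
time_s: 31.47
position: [0.6268, 0.1241, 0.0667]
tcp_rot: [[-0.091, -0.005, -0.996], [0.996, -0.001, -0.091], [-0.0, -1.0, 0.005]]
force: [-7.0, -1.4, 4.3]
opening: 0.627
```

Call:
send_rows(moves="50 0 0 -0.4 0;50 0 0 0 0;50 0 0 0 0;50 0 0 0 0;50 0 0 0 0")

```text
time_s: 31.88
position: [0.6268, 0.1241, 0.0667]
tcp_rot: [[-0.091, -0.005, -0.996], [0.996, -0.001, -0.091], [-0.0, -1.0, 0.005]]
force: [-7.9, -0.1, 5.3]
opening: 0.63
```

Call:
send_rows(moves="50 0 0 -0.3 0;50 0 0 0 0;50 0 0 0 0;50 0 0 0 0;50 0 0 0 0;50 0 0 1.2 0;50 0 0 0.5 0;50 0 0 0 0")

```text
time_s: 32.55
position: [0.6268, 0.1241, 0.0666]
tcp_rot: [[-0.09, -0.002, -0.996], [0.996, -0.0, -0.09], [-0.0, -1.0, 0.002]]
force: [-4.5, 0.3, 4.3]
opening: 0.628
```

Call:
send_rows(moves="87 0 0 0 0;87 0 0 0 0;87 0 0 0 0;87 0 0 0 0;87 0 0 0 0;87 0 0 0 0;87 0 -10 0 0;87 0 -25 0 0;87 0 -25 0 0;87 0 -25 0 0;87 0 -25 0 0;87 0 -25 0 0;87 0 -25 0 0;87 0 0 0 0")

```text
time_s: 33.72
position: [0.6316, 0.1244, 0.2335]
tcp_rot: [[-0.09, 0.012, -0.996], [0.996, 0.0, -0.09], [-0.001, -1.0, -0.012]]
force: [1.1, 0.4, 0.4]
opening: 1.002
```

Run:
```python
from h import *
goto(.58,.12)
c=capture("side"); W=pts(c)*1000; cv2.imwrite("pics/z3.png",cv2.resize(c["image"][100:280,180:400],(733,600),interpolation=cv2.INTER_CUBIC))
for n,c0,yaw in (("maple",(573.2,118.9),5.2),("walnut",(564.7,-105.4),-3.7)):
  t=np.radians(yaw);u=np.array([np.cos(t),np.sin(t)]);v=np.array([-np.sin(t),np.cos(t)])
  q=W[...,:2]-c0;a=q@u;b=q@v
  m=(abs(b)<34)&(a>-20)&(a<88)&(abs(W[...,2]-103)<5)
  print(n,rect(W[m]/1000),"axial",np.percentile(a[m],[2,98]).round(1),"lat",np.percentile(b[m],[2,98]).round(1),"z",W[...,2][m].mean().round(1),m.sum())
```

```text
pos [0.6316 0.1244 0.2335] yaw 95.19 turn -0.0 dx 0.2 dz 51.7 dy None F [1.07 0.44 0.38] M [-0.03 -0.02 -0.  ] open 87.2 t 33.72
maple ([620.3, 122.6], [80.6, 57.5], 4.7) axial [ 8.  86.3] lat [-26.9  26.6] z 102.0 329
walnut ([604.0, -110.0], [57.0, 87.4], 86.5) axial [-1.  80.9] lat [-28.6  25. ] z 102.2 444
```

View pics/z3.png

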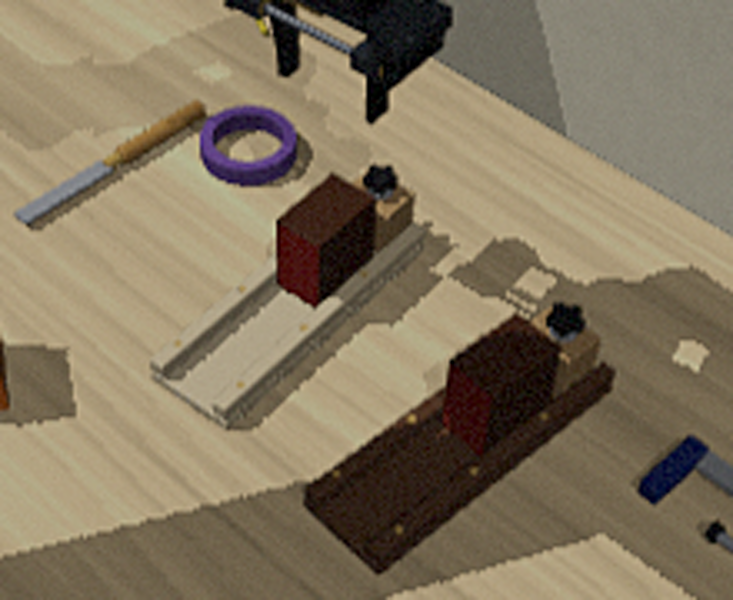

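Both blanks stand upright against their screws and the gripper is clear, so I let the arm settle and hand in.

Call:
send_rows(moves="87 0 0 0 0;87 0 0 0 0;87 0 0 0 0")

```text
time_s: 34.02
position: [0.6269, 0.1241, 0.225]
tcp_rot: [[-0.09, -0.003, -0.996], [0.996, -0.0, -0.09], [0.0, -1.0, 0.003]]
force: [-0.2, 0.4, -0.8]
opening: 1.002
```

```bash
python3 -c "
from rig import *
print(hand_in())"
```

```text
the job is handed in; nothing more can be done
None
```

The job is handed in at 34 s, with both blanks in their jigs; no verdict was reported.

| Blank | Measured weight | Jig | Screw felt at (tool x) | Highest wrist-force reading while pressing |
|---|---|---|---|---|
| Left dark blank | about 4.0 N (roughly 400 g) | walnut | 0.606 m | about 8 N |
| Right dark blank | about 2.1 N (roughly 215 g) | maple | 0.627 m | about 8 N |

- **Press force:** I could not read the force on the stop itself. Floor friction of roughly 1–2 N takes part of the wrist force, so the stops felt somewhat less, still above the 4 N needed.
- **Last picture:** The blanks' top faces measured level with an upright blank on the channel floor (z about 102 mm). Both blanks were centred in their channels to about 2 mm. The gripper was open and clear, and the tape, chisel and clamp appeared undisturbed.
- **Disagreements:** The two cameras differed by 2–4 mm. I averaged them and corrected against the held blank in the side view.

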